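Turn the rotating desk tidy until the note box faces front

TASK

The square box of note slips stands on the round rotating desk tidy among other things. Push the tidy gently round by its rim, with a fingertip or shut fingers against the little upright posts along the edge, until the note box stands right at the front, in line with the pointer that sticks out of the tidy's foot. Do not touch, lift or tip the things on the tray, which only ride along, leave the other things on the desk undisturbed, and leave the tidy at rest.

Things in the scene. Friction and masses are not known exactly. Their poses are not given: they have to be found in the camera images.
- foot: Fixed black foot under the tray, 12 mm high. Only its pointer shows: a metal tongue 26 mm wide, 10 mm high, jutting out under the tray to a round metal stud (26 mm diameter, 22 mm high, centre 185 mm from the turning axis). Origin on the turning axis at desk level, z up. The pointer lies along its own -x axis: that is the tidy's front, facing the robot to within about 0.7 rad.
- tray: Round grey tray with a cork centre, 290 mm diameter, top 28 mm above the desk. Turns both ways, no stops, about the vertical through its origin (on the axis, at desk level). Pushing a rim post along the rim takes 1 to 2 N; it stops at once when no longer pushed. Its yaw at the start is arbitrary, unrelated to where the things on it stand.
- post (a point): Top centre of one of the tray's six identical upright metal posts, 14 mm diameter, from 28 to 70 mm above the desk. They stand on the tray's edge, centres 135 mm from the axis, every 60 degrees; this one is on the tray's own +x axis and turns with it.
- note_box: The thing to bring to the front: square black open box, 48 x 48 mm and 36 mm high, filled with a block of white note slips that stands 3.5 mm above its rim (39.5 mm in all). Loose, stands on the tray about 55 to 70 mm from the turning axis, any yaw. Origin at the centre of its underside, z up.
- jar: Round glass jar with black lid, 48 mm diameter, 50 mm high, loose on the tray, must not be touched. Origin at the centre of its underside, z up.
- tape: Roll of clear tape lying flat, 52 mm outside and 26 mm inside diameter, 19 mm high, loose on the tray, must not be touched. Origin at the centre of its underside, z up.
- tumbler: Glass tumbler, 72 mm diameter at the mouth, 85 mm high, loose on the desk on the near left. Not to be disturbed. Origin at the centre of its underside.
- stapler: Desk stapler, 140 x 36 mm, 51 mm high, loose on the desk well to the right. Not to be disturbed. Origin at the centre of its underside.
- mug: White mug, 80 mm diameter, 95 mm high, loose on the desk to the far left. Not to be disturbed. Origin at the centre of its underside.
Mind the look-alikes: they are no part of the job. What is meant by the tape is not orange or pink, and is the smaller of those in its own colour.

How it is judged:
By the outcome, as a careful person would: the job done as asked, in the order asked, and still so for the second after the job is handed in, with the robot touching nothing.
It also fails if it takes over 54 s, if anything falls off the work surface, if the arm or the gripper's body presses on something with over 40 N, if the wrist force passes 120 N, or if a joint passes its speed limit or range.

ROBOT

A 6-joint arm with a two-finger parallel gripper is mounted at the origin on the work surface. World frame = base frame: x ahead of the robot, y to its left, z up, the work surface at z = 0. Lengths are in m, angles in degrees, forces in N, time in s.
With the tool pointing down it reaches from about 0.35 to 0.875 m from the base axis. Payload 4.2 kg.
Tool frame: the origin (TCP) lies on the front face of the gripper's body, between the roots of the fingers; the fingertips stand finger_overhang ahead of it and the grasp point (between the pads) lies 51 mm ahead of it (finger_overhang is the distance from the TCP to the fingertips, in m); z points along the fingers, y is the line along which they close (so a half turn about z gives the same grasp; the last joint's range is limited). The gripper opens to 87 mm and grips with 3 to 60 N. Pads are 19 mm wide; open, the fingers measure 117 mm over their backs; the gripper's body (75 mm by 190 mm) begins 51 mm behind the grasp point.
Start: joints at [-59.553, 22.042, 0.453, 0, -68.411, -14.817], TCP at [0.168, -0.602, 0.292] pointing down, gripper open.
Joint ranges: [-179.83, 179.83], [-69.29, 118.12], [-61.27, 80.66], [-181.25, 117.63], [-171.15, -9.14], [-177.46, 177.46]. Speed limits (degrees/s): [159.86, 159.86, 180, 180, 180, 180].

INTERFACE

Orientations are given as a 3x3 rotation matrix whose columns are the frame's x, y, z axes.
In Python, from station import sense, capture, camera_model, finish_job, finger_overhang gives the robot as it stands. The module is installed in compiled form; this text tells all that it offers.
- The arm moves only by the tool jog_arm, never from a script. Its argument "rows" is a list that holds one entry, the list of rows, each a list of 4 numbers: the shift along the tool's x, y, z in m, then the turn about the tool's z in rad. A call has 1 to 20 rows; each row shifts and turns the commanded pose from where the row before left it, along the tool's axes as they then stand; what a row does not reach is not made up. A row lasts 1/8 s, in which the tool goes at most 62.5 mm and 10.7 degrees, less where a joint would pass 70% of its speed; a pose out of reach is approached as far as the arm can. A call is refused whole if a number of a shift passes 0.0625 or a number of a turn 0.188, either way. A call with a gripper value outside its range is refused whole. "claw" is the opening, from 0 (shut) to 1 (fully open), set as the call begins (left out, the last holds). The fingers move at their own pace and stop on an object; the grip force is fixed at half the most. Time passes only in rows, so rows that do not move let the fingers close. It gives the time, the measured TCP pose, the force, the opening and the grip force at its end, in the units of the state.
- sense(): the state, without advancing time (a new reading comes with each control period).
- capture(name): name is "scene" or "top"; returns the picture (480x640x3 uint8, red, green, blue); there is no depth.
- camera_model(name): a dict with "fovy" (degrees; the focal length in pixels is half the picture's height over the tangent of half this angle, whatever the lens; pixels are square), "cx", "cy" (the principal point, pixels), "eye" and "rotation" of the camera in the world. Camera axes: x right, y down, z forward; pixel columns grow to the right and rows downward; lengths in m; the calibration is good to about 2 mm. A picture is of the moment at which its call begins. camera_model takes no time and is no camera call.
- finish_job(): hands the job in; it is judged then, once.
The state is a dict: "time_s": time; "joints": joint angles; "joint_velocities": joint speeds; "effort": joint torques, N m; "tcp_pos": TCP position; "ee_rot": TCP orientation; "wrist_force": force on the tool from outside, world axes, zero at the start; "moment": the same for the moment, N m; "gripper_width": opening from 0.0 (shut) to 1.0 (fully open); "gripper_force": force on a finger pad.
Only numpy, scipy, OpenCV 4.12 (cv2) and the standard library are available. Lean on these libraries where they do the work, as an engineer would, in place of code of your own. Each camera call takes 0.05 s, during which the arm holds its last target. There are 200 camera calls.

## Working session

There is one attempt and no reset: what is moved stays moved. The work goes in short steps, Python scripts to look and compute and a tool call to move; the robot and the scene stay as the last step left them, time stands still between calls to the robot, and variables do not carry over. Pictures are saved under pics/ and viewed, at most 10 in all, crops included, and the job is handed in when it is done.

Besides the shell and the picture viewer there is one more tool, called after "Request:" by a JSON object that holds its "name" and its "arguments", one argument or row to a line. jog_arm: Moves the arm, as the interface text tells. Its arguments: {"type":"object","properties":{"rows":{"type":"array"},"claw":{"type":"number"}},"required":["rows"]}

```bash
mkdir -p pics
python3 - <<'E'
from station import *
import cv2
for n in("scene","top"):
    im=capture(n); cv2.imwrite(f"pics/{n}0.png",im[:,:,::-1])
    m=camera_model(n); print(n,m)
s=sense(); print(s["time_s"],s["tcp_pos"],s["ee_rot"],finger_overhang if not callable(finger_overhang) else finger_overhang())
E
```

```text
scene {'fovy': 53.89130906511741, 'cx': 318.1123989034371, 'cy': 248.66125729136357, 'eye': array([ 1.16396358, -0.34233875,  0.79199626]), 'rotation': array([[ 0.46133379,  0.61530172, -0.63919866],
       [ 0.88716122, -0.32866667,  0.32391851],
       [-0.01077568, -0.71650681, -0.69749686]])}
top {'fovy': 51.55918386348631, 'cx': 317.1315945311721, 'cy': 242.0522183237335, 'eye': array([ 0.33767519, -0.01292473,  1.36034798]), 'rotation': array([[ 0.01845413, -0.98970512,  0.14192679],
       [-0.99981566, -0.01901949, -0.00262786],
       [ 0.00530018, -0.14185213, -0.98987367]])}
0.1 [ 0.16829804 -0.60148149  0.29125861] [[-9.63063354e-01 -2.69274158e-01 -6.36267563e-04]
 [-2.69274891e-01  9.63061473e-01  1.90608965e-03]
 [ 9.95040894e-05  2.00701597e-03 -9.99997981e-01]] 0.0697
```

View pics/top0.png

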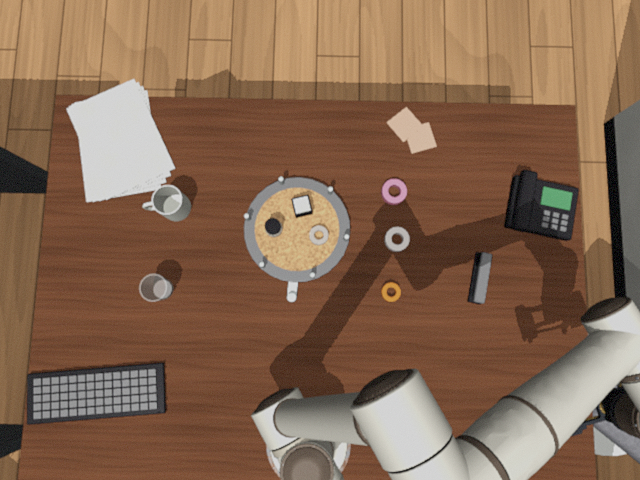

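View pics/scene0.png

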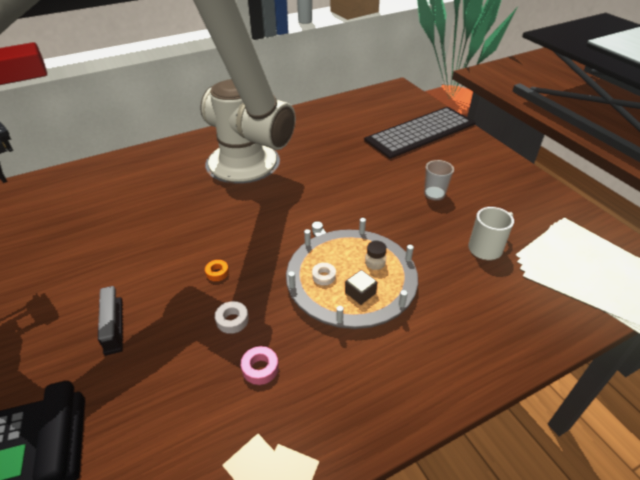

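The top view shows the tray centred near (297,229), note box (302,205), jar (273,227), tape roll on the tray (318,234), pointer stud (292,297), and six posts. The look-alike rings at (394,190) pink, (397,239) clear and (391,292) orange lie on the desk. The clear roll on the tray is the smaller of the clear ones, so it is the one meant. The note box is the only white-topped black box. Next: enlarged crop and measurement.

```bash
cat > h.py <<'E'
import numpy as np, cv2
from station import *
def ray(n,u,v,z):
    m=camera_model(n); f=240/np.tan(np.radians(m["fovy"]/2))
    d=m["rotation"]@np.array([(u-m["cx"])/f,(v-m["cy"])/f,1]); e=m["eye"]
    return (e+d*(z-e[2])/d[2])[:2]
def proj(n,p):
    m=camera_model(n); f=240/np.tan(np.radians(m["fovy"]/2))
    c=m["rotation"].T@(np.array(p)-m["eye"]); return c[:2]/c[2]*f+[m["cx"],m["cy"]]
def blobs(mask,amin):
    n,_,st,c=cv2.connectedComponentsWithStats(mask.astype(np.uint8))
    return [(c[i],st[i,4]) for i in range(1,n) if st[i,4]>=amin]
def look(im,axis=None):
    """tray axis from the cork ellipse, note box from its white top, stud; top view"""
    hsv=cv2.cvtColor(im,cv2.COLOR_RGB2HSV); H,S,V=[hsv[...,i].astype(int) for i in range(3)]
    R=np.zeros(V.shape,bool); R[165:310,235:362]=1
    grey=R&(S<60)&(V>70)
    cs,_=cv2.findContours(grey.astype(np.uint8),cv2.RETR_EXTERNAL,cv2.CHAIN_APPROX_NONE)
    c=max(cs,key=cv2.contourArea)
    cork=R&(S>60)&(V>150)&(H>8)&(H<30)
    pts=np.argwhere(cork)[:,::-1].astype(np.int32)
    el=cv2.fitEllipse(cv2.convexHull(pts.reshape(-1,1,2)))
    white=R&(S<45)&(V>190)
    return el,[(b,a) for b,a in blobs(white,5)],c
E
python3 - <<'E'
from h import *
im=capture("top")
el,w,c=look(im)
print("cork",el); a=ray("top",*el[0],.028); print("axis cork",a)
for b,ar in w: 
    p=ray("top",*b,.0395);q=ray("top",*b,.07);t=ray("top",*b,.022)
    f=lambda p:(p.round(3),round(float(np.hypot(*(p-a))),3),round(float(np.degrees(np.arctan2(*(p-a)[::-1]))),1))
    print(b.round(1),ar,f(p),f(q),f(t))
cv2.imwrite("pics/crop.png",cv2.resize(im[165:310,230:365],None,fx=4,fy=4,interpolation=cv2.INTER_CUBIC)[:,:,::-1])
E
```

```text
cork ((296.5249328613281, 228.82273864746094), (83.24806213378906, 84.57311248779297), 75.80960083007812)
axis cork [0.56395382 0.04021699]
[280.5 178.5] 12 (array([0.701, 0.087]), 0.144, 18.9) (array([0.692, 0.085]), 0.136, 19.1) (array([0.705, 0.088]), 0.149, 18.8)
[330.  188.5] 16 (array([ 0.675, -0.049]), 0.143, -38.6) (array([ 0.667, -0.048]), 0.136, -40.4) (array([ 0.68 , -0.049]), 0.146, -37.7)
[301.4 204.4] 203 (array([0.629, 0.028]), 0.067, -10.5) (array([0.623, 0.027]), 0.06, -12.5) (array([0.633, 0.029]), 0.07, -9.5)
[246.3 215.5] 14 (array([0.596, 0.176]), 0.14, 76.8) (array([0.59 , 0.172]), 0.134, 78.9) (array([0.599, 0.179]), 0.143, 75.7)
[318.3 234.6] 165 (array([ 0.547, -0.019]), 0.062, -105.7) (array([ 0.542, -0.019]), 0.063, -109.9) (array([ 0.55 , -0.019]), 0.061, -103.1)
[346.4 236.4] 13 (array([ 0.544, -0.095]), 0.137, -98.4) (array([ 0.539, -0.093]), 0.135, -100.5) (array([ 0.547, -0.096]), 0.137, -97.2)
[261.4 263.8] 14 (array([0.466, 0.131]), 0.134, 137.2) (array([0.463, 0.128]), 0.134, 139.1) (array([0.467, 0.133]), 0.134, 136.1)
[312.  274.5] 16 (array([ 0.44 , -0.004]), 0.132, -160.3) (array([ 0.437, -0.005]), 0.134, -160.5) (array([ 0.441, -0.004]), 0.131, -160.1)
[291.8 290.9] 141 (array([0.395, 0.048]), 0.169, 177.3) (array([0.394, 0.047]), 0.17, 177.8) (array([0.396, 0.049]), 0.168, 177.0)
```

View pics/crop.png

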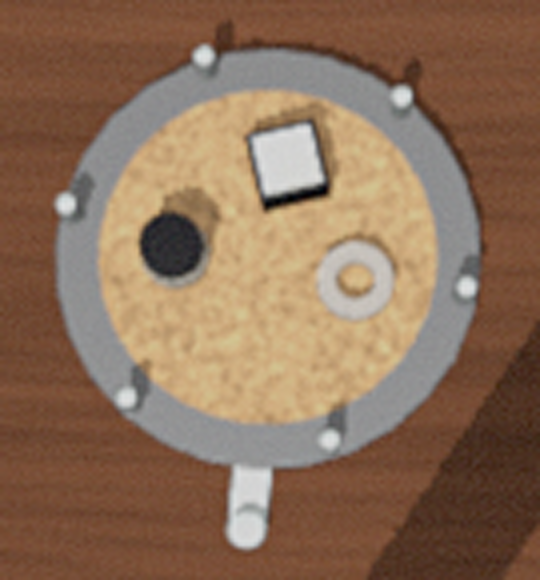

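The crop shows the note box (288,160), jar (172,245) and tape (355,280) on the cork. There are six posts on the grey rim, and the stud is at (247,528) in the crop, which is about (291.8,297) in the full image. The box is at about -10° and the pointer at about 177°, so I need roughly -172° (clockwise). One continuous push on the post at -40° should do it, so I'll move above its upstream side first.

Request:
{"name": "jog_arm", "arguments": {
  "rows": [
    [[-0.0097,0.0062,0,0],[-0.0194,0.0124,0,0],[-0.0291,0.0186,0,0],[-0.0388,0.0248,0,0],[-0.0388,0.0248,0,0],[-0.0388,0.0248,0,0],[-0.0388,0.0248,0,0],[-0.0388,0.0248,0,0],[-0.0388,0.0248,0,0],[-0.0388,0.0248,0,0],[-0.0388,0.0248,0,0],[-0.0388,0.0248,0,0],[-0.0388,0.0248,0,0],[-0.0388,0.0248,0,0],[-0.0388,0.0248,0,0],[-0.0388,0.0248,0,0],[-0.0388,0.0248,0,0],[-0.0291,0.0186,0,0],[-0.0194,0.0124,0,0],[-0.0097,0.0062,0,0]]
  ],
  "claw": 0
}}

```text
time_s: 2.65
tcp_pos: [0.69, -0.0157, 0.292]
ee_rot: [[-0.962, -0.272, -0.001], [-0.272, 0.962, 0.0], [0.001, 0.0, -1.0]]
wrist_force: [0.3, 0.0, 0.3]
gripper_width: 0.006
gripper_force: 0.0
```

Request:
{"name": "jog_arm", "arguments": {
  "rows": [
    [[0,0,0,-0.08],[0,0,0,-0.16],[0,0,0,-0.16],[0,0,0,-0.16],[0,0,0,-0.16],[0,0,0,-0.16],[0,0,0,-0.16],[0,0,0,-0.16],[0,0,0,-0.16],[0,0,0,-0.16],[0,0,0,-0.16],[0,0,0,-0.16],[0,0,0,-0.16],[0,0,0,-0.16],[0,0,0,-0.16],[0,0,0,-0.08],[0,0,0,0],[0,0,0,0]]
  ]
}}

```text
time_s: 4.9
tcp_pos: [0.6897, -0.018, 0.2925]
ee_rot: [[0.892, -0.453, 0.0], [-0.453, -0.892, 0.0], [0.0, -0.0, -1.0]]
wrist_force: [1.0, 0.0, -0.0]
gripper_width: 0.008
gripper_force: 0.0
```

Run:
```python
from h import *
s=sense();R=np.array(s["ee_rot"]);p=np.array(s["tcp_pos"])
A=np.array([.5645,.04]); d=p[:2]-A
print(s["time_s"],p,"yaw",np.degrees(np.arctan2(R[1,0],R[0,0])),"tip angle",np.degrees(np.arctan2(d[1],d[0])),np.hypot(*d),s["joints"],s["gripper_width"],R[:,2])
g=R.T@np.array([A[0]+.138*np.cos(np.radians(-25))-p[0],A[1]+.138*np.sin(np.radians(-25))-p[1],.112-p[2]]);print("to go",g)
t=ray("top",291.8,297,.022)-A; print("stud",np.degrees(np.arctan2(t[1],t[0])),np.hypot(*t))
b=ray("top",301.4,204.4,.0675)-A;print("box",np.degrees(np.arctan2(b[1],b[0])),np.hypot(*b))
```

```text
4.9 [ 0.68970814 -0.01800541  0.29249175] yaw -26.92544041304638 tip angle -24.856965049941177 0.13799168538076476 [ 1.18956492e+01  2.84639768e+01  1.08052791e+01 -2.99769002e-03
 -7.23345915e+01  5.11798201e+01] 0.007831024977814835 [ 1.04333780e-04  7.29248210e-05 -9.99999992e-01]
to go [9.48436111e-06 3.64260944e-04 1.80491709e-01]
stud 177.33682317992017 0.18504892111089427
box -12.196373470390416 0.060133837294145724
```

Request:
{"name": "jog_arm", "arguments": {
  "rows": [
    [[0,0,0.01,-0.036],[0,0,0.02,0],[0,0,0.03,0],[0,0,0.03,0],[0,0,0.03,0],[0,0,0.02,0],[0,0,0.02,0],[0,0,0.01,0],[0,0,0.01,0],[0,0,0,0],[0,0,0,0]]
  ]
}}

```text
time_s: 6.28
tcp_pos: [0.6905, -0.0181, 0.113]
ee_rot: [[0.908, -0.419, 0.001], [-0.419, -0.908, 0.0], [0.001, -0.001, -1.0]]
wrist_force: [0.4, 0.5, 0.1]
gripper_width: 0.003
gripper_force: 0.0
```

Request:
{"name": "jog_arm", "arguments": {
  "rows": [
    [[-0.0001,0.0024,0,0.0175],[-0.0001,0.0024,0,0.0175],[-0.0001,0.0024,0,0.0175],[-0.0001,0.0024,0,0.0175],[-0.0001,0.0024,0,0.0175],[-0.0001,0.0024,0,0.0175],[-0.0001,0.0024,0,0.0175],[-0.0001,0.0024,0,0.0175],[-0.0001,0.0048,0,0.035],[-0.0001,0.0048,0,0.035],[-0.0001,0.0048,0,0.035],[-0.0001,0.0048,0,0.035],[-0.0001,0.0048,0,0.035],[-0.0001,0.0048,0,0.035]]
  ]
}}

```text
time_s: 8.02
tcp_pos: [0.6619, -0.0572, 0.1123]
ee_rot: [[0.707, -0.707, -0.0], [-0.707, -0.707, 0.0], [-0.0, 0.0, -1.0]]
wrist_force: [0.2, 1.4, -0.1]
gripper_width: 0.004
gripper_force: 0.5
```

```bash
cat > st.py <<'E'
from h import *
s=sense();R=np.array(s["ee_rot"]);p=np.array(s["tcp_pos"])
A=np.array([.5645,.04]); d=p[:2]-A
print(s["time_s"],p,"yaw",np.degrees(np.arctan2(R[1,0],R[0,0])),"tip angle",np.degrees(np.arctan2(d[1],d[0])),np.hypot(*d),s["joints"].round(1),s["wrist_force"])
im=capture("top")
el,w,c=look(im)
for b,a in w:
    for z in(.0675,.07):
        q=ray("top",*b,z)-A; print(b.round(1),a,z,np.hypot(*q).round(4),np.degrees(np.arctan2(q[1],q[0])).round(1))
import sys
if len(sys.argv)>1: cv2.imwrite(sys.argv[1],cv2.resize(im[155:320,220:375],None,fx=3.5,fy=3.5,interpolation=cv2.INTER_CUBIC)[:,:,::-1])
E
python3 st.py pics/a.png
```

```text
8.025 [ 0.6618736  -0.05718718  0.11227259] yaw -44.98331678517295 tip angle -44.94510215069159 0.13757530544772392 [  9.   35.   -5.5  -0.  -49.5  36. ] [ 0.19319884  1.42555219 -0.14139192]
[241.7 172.3] 160 0.0675 0.2071 46.1
[241.7 172.3] 160 0.07 0.2063 46.2
[282.  167.7] 24 0.0675 0.1637 14.7
[282.  167.7] 24 0.07 0.1629 14.7
[307.8 169. ] 283 0.0675 0.1587 -10.1
[307.8 169. ] 283 0.07 0.1579 -10.1
[342.7 247.1] 9 0.0675 0.1347 -113.4
[342.7 247.1] 9 0.07 0.1348 -113.6
[300.5 277. ] 6 0.0675 0.1349 -173.7
[300.5 277. ] 6 0.07 0.1351 -173.7
[303.2 308.5] 13 0.0675 0.2166 -173.8
[303.2 308.5] 13 0.07 0.2166 -173.8
```

View pics/a.png

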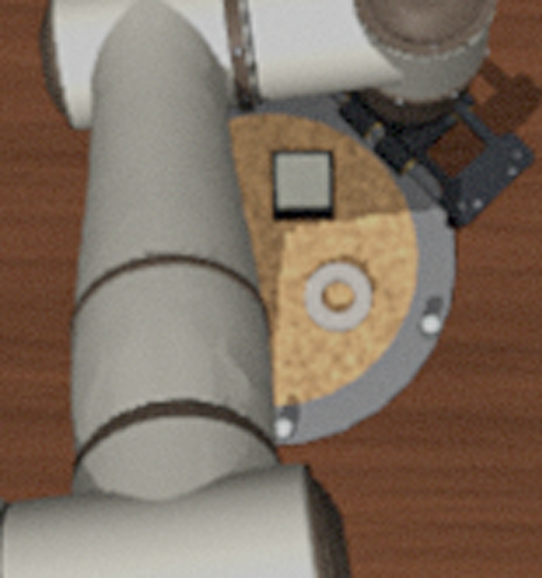

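The picture shows the shut fingers on the post at the upper right. The tray has turned about 13°, and the box at crop (303,185) and the tape are riding along. About 157° remain.

Request:
{"name": "jog_arm", "arguments": {
  "rows": [
    [[-0.0001,0.0048,0,0.035],[-0.0001,0.0048,0,0.035],[-0.0001,0.006,0,0.0436],[-0.0001,0.006,0,0.0436],[-0.0002,0.0072,0,0.0524],[-0.0002,0.0072,0,0.0524],[-0.0002,0.0072,0,0.0524],[-0.0002,0.0072,0,0.0524],[-0.0002,0.0072,0,0.0524],[-0.0002,0.0072,0,0.0524],[-0.0002,0.0072,0,0.0524],[-0.0002,0.0072,0,0.0524],[-0.0002,0.0072,0,0.0524],[-0.0002,0.0072,0,0.0524],[-0.0002,0.0072,0,0.0524],[-0.0002,0.0072,0,0.0524],[-0.0002,0.0072,0,0.0524],[-0.0001,0.006,0,0.0436],[-0.0001,0.0048,0,0.035],[-0.0001,0.0024,0,0.0175]]
  ]
}}

```text
time_s: 10.58
tcp_pos: [0.5446, -0.096, 0.1125]
ee_rot: [[-0.147, -0.989, 0.001], [-0.989, 0.147, -0.0], [0.0, -0.001, -1.0]]
wrist_force: [0.0, 0.4, 0.9]
gripper_width: 0.004
gripper_force: 0.5
```

```bash
python3 st.py
```

```text
10.575 [ 0.54455295 -0.09595698  0.11250639] yaw -98.45285324386167 tip angle -98.34665067374836 0.13741246519577363 [  6.8  26.4 -22.4   0.  -41.2 -15.3] [0.02962659 0.36998868 0.89315691]
[324.8 217.9] 762 0.0675 0.0791 -72.7
[324.8 217.9] 762 0.07 0.0789 -73.0
[296.1 213.4] 117 0.0675 0.0342 1.2
[296.1 213.4] 117 0.07 0.0337 1.1
[246.7 210.9] 7 0.0675 0.1373 73.7
[246.7 210.9] 7 0.07 0.1368 73.9
[258.8 221.1] 271 0.0675 0.0994 83.4
[258.8 221.1] 271 0.07 0.0991 83.6
[257.  260.8] 5 0.0675 0.1371 133.3
[257.  260.8] 5 0.07 0.137 133.4
[308.4 275.8] 5 0.0675 0.1353 -164.9
[308.4 275.8] 5 0.07 0.1355 -164.9
```

Request:
{"name": "jog_arm", "arguments": {
  "rows": [
    [[-0.0001,0.0048,0,0.035],[-0.0001,0.0048,0,0.035],[-0.0001,0.006,0,0.0436],[-0.0002,0.0072,0,0.0524],[-0.0002,0.0072,0,0.0524],[-0.0002,0.0072,0,0.0524],[-0.0002,0.0072,0,0.0524],[-0.0002,0.0072,0,0.0524],[-0.0002,0.0072,0,0.0524],[-0.0002,0.0072,0,0.0524],[-0.0002,0.0072,0,0.0524],[-0.0002,0.0072,0,0.0524],[-0.0002,0.0072,0,0.0524],[-0.0002,0.0072,0,0.0524],[-0.0002,0.0072,0,0.0524],[-0.0002,0.0072,0,0.0524],[-0.0002,0.0072,0,0.0524],[-0.0001,0.006,0,0.0436],[-0.0001,0.0048,0,0.035],[-0.0001,0.0024,0,0.0175]]
  ]
}}

```text
time_s: 13.12
tcp_pos: [0.4425, -0.0235, 0.1122]
ee_rot: [[-0.887, -0.462, -0.001], [-0.462, 0.887, -0.001], [0.001, 0.0, -1.0]]
wrist_force: [0.3, -1.5, 0.7]
gripper_width: 0.007
gripper_force: 0.5
```

```bash
python3 st.py pics/b.png
```

```text
13.125 [ 0.44245667 -0.02347742  0.11219716] yaw -152.47312196594913 tip angle -152.52006662072571 0.13756437493376883 [ 18.1  18.1 -37.6   0.  -34.4 -80.6] [ 0.30869349 -1.54045135  0.66601289]
[279.2 179. ] 10 0.0675 0.1359 20.8
[279.2 179. ] 10 0.07 0.1352 20.8
[329.  187.8] 12 0.0675 0.1356 -39.0
[329.  187.8] 12 0.07 0.1351 -39.2
[245.5 217. ] 12 0.0675 0.1361 80.8
[245.5 217. ] 12 0.07 0.1357 80.9
[279.  243.2] 140 0.0675 0.0636 136.7
[279.  243.2] 140 0.07 0.0638 137.0
[289.2 269.1] 551 0.0675 0.1151 172.4
[289.2 269.1] 551 0.07 0.1153 172.5
[258.1 272.4] 92 0.0675 0.157 142.4
[258.1 272.4] 92 0.07 0.157 142.5
```

View pics/b.png

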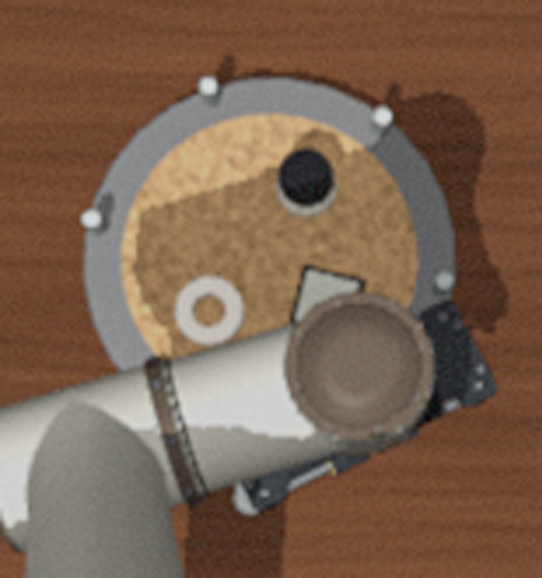

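The tray has turned about 118°. The box is partly hidden at crop (325,290), and the jar and tape look fine. About 52° remain, so I'll push 45° and then look again.

Request:
{"name": "jog_arm", "arguments": {
  "rows": [
    [[-0.0001,0.0048,0,0.035],[-0.0001,0.0048,0,0.035],[-0.0001,0.006,0,0.0436],[-0.0002,0.0072,0,0.0524],[-0.0002,0.0072,0,0.0524],[-0.0002,0.0072,0,0.0524],[-0.0002,0.0072,0,0.0524],[-0.0002,0.0072,0,0.0524],[-0.0002,0.0072,0,0.0524],[-0.0002,0.0072,0,0.0524],[-0.0002,0.0072,0,0.0524],[-0.0002,0.0072,0,0.0524],[-0.0002,0.0072,0,0.0524],[-0.0002,0.0072,0,0.0524],[-0.0001,0.006,0,0.0436],[-0.0001,0.0048,0,0.035],[-0.0001,0.0024,0,0.0175],[0,0,0,0]]
  ]
}}

```text
time_s: 15.42
tcp_pos: [0.4339, 0.0816, 0.1122]
ee_rot: [[-0.954, 0.3, -0.0], [0.3, 0.954, -0.0], [0.0, -0.0, -1.0]]
wrist_force: [-0.3, 0.1, 0.2]
gripper_width: 0.004
gripper_force: 0.2
```

```bash
python3 st.py pics/c.png; python3 -c "
from h import *
cv2.imwrite('pics/cs.png',cv2.resize(capture('scene')[180:370,230:470],None,fx=3,fy=3,interpolation=cv2.INTER_CUBIC)[:,:,::-1])"
```

```text
15.425 [0.43388129 0.08155428 0.11218076] yaw 162.5485107793345 tip angle 162.35235464423386 0.13706934478659613 [  31.9   18.   -37.8    0.   -34.2 -139.3] [-0.28714474  0.12718098  0.16505444]
[317.5 180.6] 11 0.0675 0.1358 -23.5
[317.5 180.6] 11 0.07 0.1352 -23.6
[267.2 185. ] 10 0.0675 0.1358 36.0
[267.2 185. ] 10 0.07 0.1351 36.1
[272.8 226.6] 140 0.0675 0.0614 92.5
[272.8 226.6] 140 0.07 0.0612 92.9
[347.2 221.5] 13 0.0675 0.1356 -83.6
[347.2 221.5] 13 0.07 0.1354 -83.8
[244.4 280.2] 427 0.0675 0.1953 138.0
[244.4 280.2] 427 0.07 0.1952 138.1
[325.7 267.9] 9 0.0675 0.1352 -143.8
[325.7 267.9] 9 0.07 0.1354 -143.9
```

View pics/cs.png

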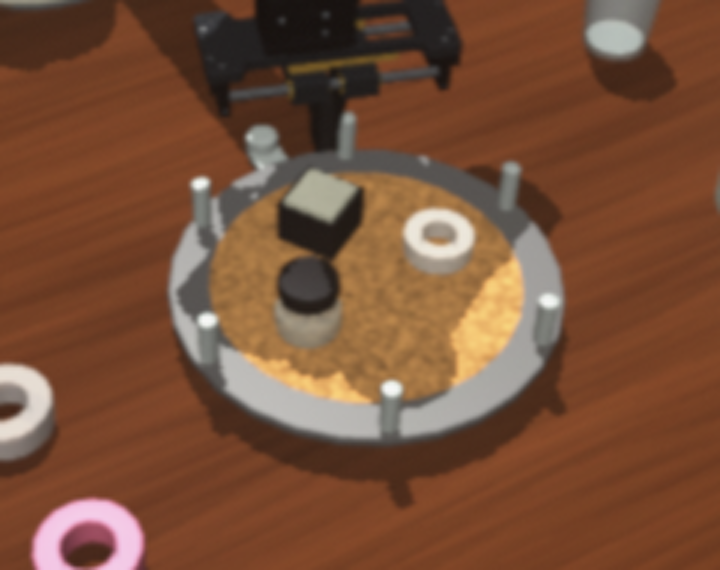

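The scene crop shows the shut fingertips still at the post at (347,135). The box at (320,210) is nearly in line with the stud at (265,150), and the jar and tape are standing. About 7.4° remain, so I'll finish the push, back off and clear the view.

Request:
{"name": "jog_arm", "arguments": {
  "rows": [
    [[0,0.0024,0,0.0175],[0,0.0024,0,0.0175],[0,0.0024,0,0.0175],[0,0.0024,0,0.0175],[0,0.0024,0,0.0175],[0,0.0024,0,0.0175],[0,0.0024,0,0.0175],[0,0.0007,0,0.005],[0,0,0,0],[0,-0.003,0,0],[0,-0.007,0,0],[0,0,-0.01,0],[0,0,-0.03,0],[0,0,-0.04,0],[0,0,-0.04,0],[0,0,-0.03,0],[0,0,-0.02,0],[0,0,-0.01,0],[0,0,0,0]]
  ]
}}

```text
time_s: 17.9
tcp_pos: [0.4358, 0.0888, 0.2928]
ee_rot: [[-0.908, 0.419, 0.001], [0.419, 0.908, 0.001], [-0.001, 0.001, -1.0]]
wrist_force: [-0.1, 0.7, 0.2]
gripper_width: 0.004
gripper_force: 0.0
```

Request:
{"name": "jog_arm", "arguments": {
  "rows": [
    [[-0.008,-0.01,0,0],[-0.016,-0.02,0,0],[-0.026,-0.032,0,0],[-0.026,-0.032,0,0],[-0.026,-0.032,0,0],[-0.026,-0.032,0,0],[-0.026,-0.032,0,0],[-0.026,-0.032,0,0],[-0.026,-0.032,0,0],[-0.026,-0.032,0,0],[-0.016,-0.02,0,0],[-0.008,-0.01,0,0],[0,0,0,0]]
  ]
}}

```text
time_s: 19.52
tcp_pos: [0.5354, -0.306, 0.2911]
ee_rot: [[-0.907, 0.42, -0.002], [0.42, 0.907, 0.001], [0.002, -0.0, -1.0]]
wrist_force: [-0.3, 0.1, 0.3]
gripper_width: 0.005
gripper_force: 0.0
```

```bash
python3 st.py pics/d.png
```

```text
19.525 [ 0.53537875 -0.30597267  0.29112205] yaw 155.1400951066056 tip angle -94.8113655053137 0.3471961080966385 [ -14.7   21.3   -0.8   -0.   -68.  -100.1] [-0.314881    0.12414162  0.29545581]
[272.5 182. ] 8 0.0675 0.1355 29.1
[272.5 182. ] 8 0.07 0.1348 29.2
[323.  183.7] 7 0.0675 0.1354 -30.7
[323.  183.7] 7 0.07 0.1348 -30.8
[244.9 223.9] 8 0.0675 0.1353 88.6
[244.9 223.9] 8 0.07 0.1349 88.8
[294.3 248.3] 186 0.0675 0.0592 176.9
[294.3 248.3] 186 0.07 0.0595 177.0
[268.  269.3] 7 0.0675 0.1353 148.7
[268.  269.3] 7 0.07 0.1354 148.8
[290.7 286.5] 44 0.0675 0.1594 176.4
[290.7 286.5] 44 0.07 0.1596 176.5
[288.8 296.4] 16 0.0675 0.1855 175.6
[288.8 296.4] 16 0.07 0.1856 175.6
```

View pics/d.png

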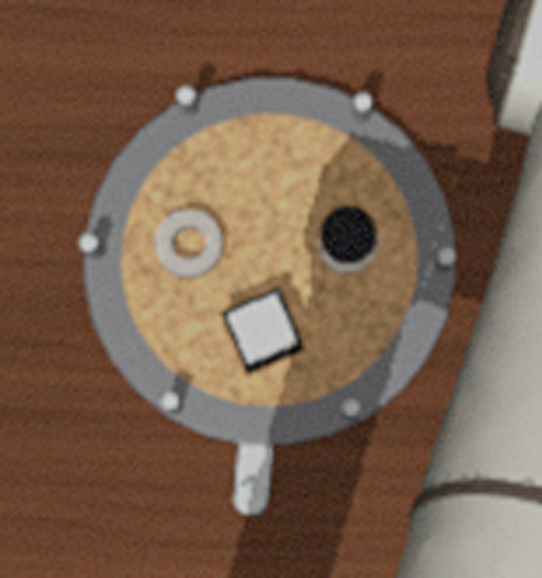

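The top crop shows the note box at (262,330) directly in line with the stud at (251,495): 176.9° against 177.3°. The jar and tape still stand on the cork and the arm is clear.

```bash
python3 -c "
from station import *
print(finish_job())"
```

```text
the job is handed in; nothing more can be done
None
```

The note box now stands at the tidy's front, measured within about half a degree of the pointer; the tidy is at rest, the arm is clear, and the job was handed in at about 20 s.

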